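# Pop the salt shaker out of its push-to-release holder and set it on the board

### The job

The salt shaker sits sunk in one of the three wooden push-to-release holders on the cold hob. Press it straight down to the stop and let go so that it springs up, then take it out and stand it upright on the chopping board. Leave the other two jars down in their holders.

Things in the scene. Friction and masses are not known exactly. Their poses are not given: they have to be found in the camera images.
- salt_mid (a point): Salt shaker, 90 mm tall, body 44 mm wide, narrower domed grey cap 34 mm wide; point: centre, half-way up, z up. Its holder's mouth is 50 mm wide; the cap shows 4 mm. Pressed down it gives 12 mm at 3-5 N to a hard stop (catch frees at about 8). With the finger withdrawn it rises in 1 s to 45 mm above its start and stays, loose on its lift: grip cap or shoulder, draw straight up.
- honey_mid (a point): Honey jar, 49 mm wide, 75 mm tall, flat dark lid; point: centre, half-way up. To be left down, unpressed. Each of the three jars stands in a push-to-release holder of the same outside: a fixed round wooden block, 100 mm in diameter (108 at its foot) and 108 mm tall, with the jar's top 4 mm above its edge.
- chilli_mid (a point): Chilli jar, 55 to 60 mm wide, 85 mm tall, flat dark lid 55 mm wide (wider than the honey jar's); point: centre, half-way up. Sunk in its holder like the others. To be left down, unpressed.
- chopping_board: Wooden chopping board, 200 mm (its x) by 290 mm (its y), 22 mm thick, lying flat and fixed to the left of the holders. The origin is the centre of its underside; its top is 22 mm higher. (Over the back of the hob hangs a microwave, its front at x = 0.58, handle at x = 0.54, from z = 0.46 up, y = -0.47 to 0.28: keep the wrist clear, crossing in a straight line rather than a wide arc.)

How it is judged:
On the way, in this order (a step that is already met when the one before it is completed fails the run):
1. the salt shaker is pressed down in its holder (height (world z) of salt_mid below 0.062 m).
2. it has sprung up and stands untouched on the raised lift (height (world z) of salt_mid between 0.104 and 0.12 m and contact force between salt and the fingers below 0.1 N), for 0.1 s.
3. it is gripped and drawn up out of the holder (height (world z) of salt_mid above 0.14 m and contact force between salt and the fingers above 1 N), for 0.1 s.
At the end, for the whole second after the job is handed in: The salt shaker stands upright (within about 8 degrees), released and at rest, on the chopping board, its axis inside the board's edge by 5 mm or more; the honey jar and the chilli jar are still down in their holders (within 15 mm of where they were) (x of salt_mid in the frame of chopping_board between -0.095 and 0.095 m and y of salt_mid in the frame of chopping_board between -0.14 and 0.14 m and z of salt_mid in the frame of chopping_board between 0.06 and 0.074 m and angle between salt_mid's own z axis and vertical below 0.15 rad and contact force between salt and chopping_board above 0.2 N and linear speed of salt below 0.02 m/s and distance of each of honey_mid, chilli_mid from where it was at the start of the episode below 0.015 m); the robot touches nothing.
It fails at once if the honey jar or the chilli jar is let spring up or taken out (distance of any of honey_mid, chilli_mid from where it was at the start of the episode above 0.02 m).
It also fails if it takes over 58 s, if anything falls off the work surface, if the arm or the gripper's body presses on something with over 40 N, if the wrist force passes 120 N, or if a joint passes its speed limit or range.

### The arm

A 6-joint arm with a two-finger parallel gripper is mounted at the origin on a cart in front of the work surface, level with it; the furniture and walls round the work are solid. World frame = base frame: x ahead of the robot, y to its left, z up, the work surface at z = 0. Lengths are in m, angles in rad, forces in N, time in s.
With the tool pointing down it reaches from about 0.275 to 0.85 m from the base axis. Payload 5.2 kg.
Tool frame: the origin (TCP) lies between the finger pads; the fingertips stand 11 mm ahead of it and the grasp point (between the pads) lies 8 mm behind it (tcp_to_tips is the distance from the TCP to the fingertips, in m); z points along the fingers, y is the line along which they close (so a half turn about z gives the same grasp; the last joint's range is limited). The gripper opens to 85 mm and grips with 20 to 120 N. Pads are 22 mm wide; open, the fingers measure 114 mm over their backs; the gripper's body (76 mm by 85 mm) begins 54 mm behind the grasp point. The pads swing forward as they close: fully open they stand 13 mm farther back than shut.
Start: joints at [-1.333, 0.259, 1.535, -0, 1.348, -0.203], TCP at [0.235, -0.497, 0.242] pointing down, gripper open.
Joint ranges: [-3.14, 3.14], [-0.91, 2.08], [0.19, 2.58], [-1.22, 4.36], [0.22, 2.71], [-3.12, 3.12]. Speed limits (rad/s): [2.57, 2.57, 3.14, 3.14, 3.14, 3.14].

### API

Orientations are given as a unit quaternion [w, x, y, z].
In Python, from rig import move_ptp, servo_line, movej, move_gripper, sleep, ik, sense, camera, calibration, MotionError, job_done, recognise, spot_point, tcp_to_tips gives the robot as it stands. Calls block until the motion is done:
- move_ptp(position, orientation): joint-space move of the TCP to a pose.
- servo_line(position, orientation=None, max_speed=0.15): straight line of the TCP; orientation=None keeps the orientation; max_speed is the mean speed in m/s.
- movej(angles): joint-space move.
- move_gripper(opening, f_grip=None): finger opening in m; f_grip is the grip in N (None keeps the last); returns when the fingers have stopped.
- sleep(seconds).
- ik(position, orientation): joint angles nearest the present ones, or None.
- sense(): the state.
- camera(name): name is "scene" or "side" or "wrist"; returns the picture (420x560x3 uint8, red, green, blue); there is no depth.
- calibration(name): a dict with "fovy" (degrees; the focal length in pixels is half the picture's height over the tangent of half this angle, whatever the lens; pixels are square), "cx", "cy" (the principal point, pixels), "D" ([k1, k2, p1, p2, k3] as OpenCV has them; the pictures are not rectified), "R" (3x3) and "t" (3): a world point X has camera coordinates R X + t. Camera axes: x right, y down, z forward; pixel columns grow to the right and rows downward; lengths in m; the calibration is good to about 2 mm. A picture is of the moment at which its call begins: read the wrist's pose just before it. calibration takes no time and is no camera call; for the wrist camera it gives the pose at the moment of the call.
A pose or a line that the arm cannot do raises MotionError and nothing moves.
- job_done(): hands the job in; it is judged then, once.
Trained networks look in the newest picture that a camera, given by its name, has taken for a name from the list of things; names that differ only in an ending like _2 or _b are one class to them, and where a whole thing is asked for, a point or a joint stands for the part that bears it (a point fixed in the world has none). Each returns a list of dicts, best first, with "confidence" (0 to 1); they miss things now and then, are a little off and sometimes report something else, mostly with a low value. They report only what shows in the picture. A call takes as long as a camera call.
- recognise(camera, thing): "extent" ([left, top, width, height] in pixels, round what is visible of it).
- spot_point(camera, thing): "uv" ([column, row] in pixels: a listed point, or the origin of a listed thing).
The state is a dict: "clock": time; "q": joint angles; "qvel": joint speeds; "joint_efforts": joint torques, N m; "eef_pos": TCP position; "tool_rot": TCP orientation; "force": force on the tool from outside, world axes, zero at the start; "torque": the same for the moment, N m; "gripper_width": finger opening in m; "gripper_force": force on a finger pad.
Only numpy, scipy, OpenCV 4.12 (cv2) and the standard library are available. Lean on these libraries where they do the work, as an engineer would, in place of code of your own. Each camera call takes 0.05 s, during which the arm holds its last target. There are 200 camera calls.

## Working session

There is one attempt and no reset: what is moved stays moved. The work goes in short steps, each a Python script; the robot and the scene stay as the last script left them, time stands still between calls to the robot, and variables do not carry over. Pictures are saved under pics/ and viewed, at most 10 in all, crops included, and the job is handed in when it is done.

```bash
ls; mkdir -p pics
cat > h.py <<'E'
import numpy as np, cv2
from rig import *
def ray(cal,uv):
    f=210/np.tan(np.radians(cal["fovy"])/2)
    K=np.array([[f,0,cal["cx"]],[0,f,cal["cy"]],[0,0,1]])
    p=cv2.undistortPoints(np.array([[uv]],float),K,np.array(cal["D"],float))[0,0]
    R=np.array(cal["R"]);t=np.array(cal["t"])
    return -R.T@t, R.T@np.array([p[0],p[1],1])
def at_z(cal,uv,z):
    o,d=ray(cal,uv); return o+d*(z-o[2])/d[2]
def proj(cal,X):
    f=210/np.tan(np.radians(cal["fovy"])/2)
    K=np.array([[f,0,cal["cx"]],[0,f,cal["cy"]],[0,0,1]])
    return cv2.projectPoints(np.array([X],float),cv2.Rodrigues(np.array(cal["R"]))[0],np.array(cal["t"],float),K,np.array(cal["D"],float))[0][0,0]
def snap(n,fn):
    c=calibration(n); im=camera(n); cv2.imwrite("pics/"+fn,im[:,:,::-1]); return c
E
python3 - <<'E'
from h import *
s=sense();print(s["eef_pos"],s["tool_rot"],s["clock"],s["force"],tcp_to_tips)
for n in["scene","side"]:
    c=snap(n,n+"0.png")
    print(n,-np.array(c["R"]).T@c["t"])
    for th,z in[("salt_mid",.067),("honey_mid",.0745),("chilli_mid",.0695),("chopping_board",0)]:
        print(th,[(round(r["confidence"],2),np.round(r["uv"]),at_z(c,r["uv"],z).round(3)) for r in spot_point(n,th)[:3]],[(round(r["confidence"],2),np.round(r["extent"])) for r in recognise(n,th)[:2]])
a=cv2.imread("pics/scene0.png");b=cv2.imread("pics/side0.png")
cv2.imwrite("pics/both.png",cv2.resize(np.hstack([a,b]),(800,300)))
E
```

```text
pics
[ 0.23454051 -0.49689302  0.24145559] [-9.45798916e-04  9.75811138e-01  2.18613191e-01 -3.71462183e-05] 0.0 [-0.09014746  0.49057948 -0.09628398] 0.011
scene [0.07251327 0.70067835 0.4463191 ]
salt_mid [(0.61, array([311., 185.]), array([ 0.45 , -0.111,  0.067]))] []
honey_mid [(0.46, array([272., 199.]), array([0.483, 0.021, 0.075]))] [(0.67, array([261., 181.,  24.,  10.]))]
chilli_mid [(0.65, array([336., 167.]), array([ 0.442, -0.252,  0.07 ]))] []
chopping_board [(0.84, array([181., 302.]), array([0.488, 0.321, 0.   ]))] [(0.68, array([ 77., 241., 189., 138.]))]
side [ 0.43844621 -0.83215077  0.79469616]
salt_mid [(0.67, array([278., 251.]), array([ 0.455, -0.112,  0.067]))] [(0.65, array([270., 234.,  17.,  15.]))]
honey_mid [(0.69, array([280., 205.]), array([0.466, 0.029, 0.075]))] [(0.77, array([271., 183.,  26.,  13.]))]
chilli_mid [(0.91, array([273., 301.]), array([ 0.443, -0.244,  0.07 ]))] [(0.79, array([260., 274.,  27.,  24.]))]
chopping_board [(0.96, array([282., 157.]), array([0.481, 0.327, 0.   ]))] [(0.69, array([244., 121.,  84.,  69.]))]
```

View pics/scene0.png

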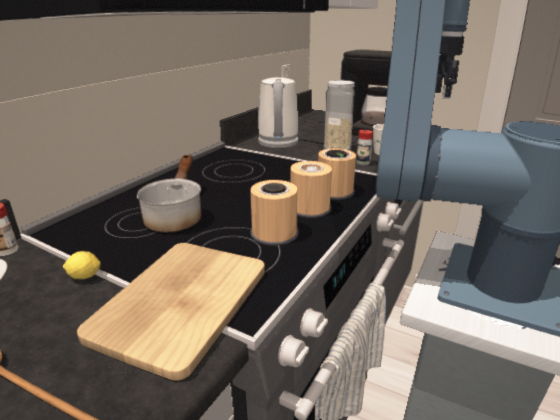

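The picture shows three holders in a row. The grey cap is in the middle one at about (311,168), the dark lids are on either side, and the board is around (180,302). The networks and both cameras agree on this. Next I'll go above the salt with the fingers closed.

Run:
```python
from h import *
P=[0.40,-0.111,0.24]
for q in([0,1,0,0],[0,.70711,.70711,0],[0,.70711,-.70711,0]):
    print(q,[np.round(ik(p,q),2) if ik(p,q) is not None else None for p in([.452,-.111,.24],[.452,-.111,.118],[.48,.32,.25])])
q=[0,1,0,0]
servo_line([.30,-.35,.24],None); 
move_ptp([.43,-.111,.23],q)
move_gripper(0.0)
c=snap("wrist","w1.png");print(sense()["eef_pos"],sense()["clock"], sense()["gripper_width"],sense()["force"])
for th,z in[("salt_mid",.067),("honey_mid",.0745),("chilli_mid",.0695)]:
    print(th,[(r["confidence"],r["uv"],at_z(c,r["uv"],z).round(3)) for r in spot_point("wrist",th)[:2]],[(r["confidence"],r["extent"],at_z(c,[r["extent"][0]+r["extent"][2]/2,r["extent"][1]+r["extent"][3]/2],.11).round(3)) for r in recognise("wrist",th)[:2]])
```

```text
[0, 1, 0, 0] [array([-0.48,  0.11,  1.73, -0.  ,  1.31,  1.09]), array([-0.48,  0.24,  1.9 , -0.  ,  1.  ,  1.09]), array([ 0.39,  0.3 ,  1.46, -0.  ,  1.38,  1.97])]
[0, 0.70711, 0.70711, 0] [array([-0.48,  0.11,  1.73, -0.  ,  1.31, -0.48]), array([-0.48,  0.24,  1.9 , -0.  ,  1.  , -0.48]), array([ 0.39,  0.3 ,  1.46, -0.  ,  1.38,  0.39])]
[0, 0.70711, -0.70711, 0] [array([-0.48,  0.11,  1.73, -0.  ,  1.31,  2.66]), array([-0.48,  0.24,  1.9 , -0.  ,  1.  ,  2.66]), array([ 0.39,  0.3 ,  1.46, -0.  ,  1.38, -2.75])]
[ 0.43001958 -0.11096189  0.23001673] 4.0 -6.3134928082496e-05 [ 0.02990555  0.33040386 -0.27350439]
salt_mid [(0.76, [287.8, 168.4], array([ 0.452, -0.119,  0.067]))] [(0.7, [265.0, 141.8, 44.8, 56.2], array([ 0.458, -0.117,  0.11 ]))]
honey_mid [(0.66, [103.2, 152.3], array([0.468, 0.036, 0.075]))] [(0.65, [50.6, 124.1, 67.0, 64.0], array([0.468, 0.033, 0.11 ])), (0.16, [411.7, 155.9, 83.5, 75.0], array([ 0.44 , -0.243,  0.11 ]))]
chilli_mid [(0.73, [431.4, 186.1], array([ 0.438, -0.244,  0.07 ]))] [(0.84, [410.8, 152.7, 83.0, 75.3], array([ 0.443, -0.242,  0.11 ]))]
```

View pics/w1.png

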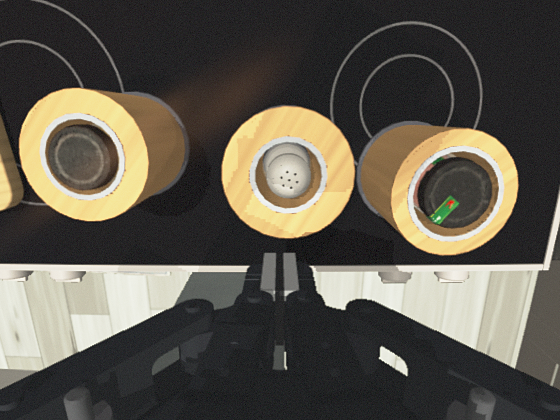

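The wrist view shows the grey cap at about (288,175) in a mouth centred near (287,173). The honey lid is at (85,157) and the chilli lid at (455,190). All three match their expected places.

Run:
```python
from h import *
c=calibration("wrist")
print("cam",-np.array(c["R"]).T@c["t"])
print("mouth",at_z(c,[287.5,172.5],.108),"cap",at_z(c,[288.5,175],.112))
# calibration check: closed fingertips
print("tips px",proj(c,[.43,-.111,.219]))
p=at_z(c,[288,174],.11);x,y=p[:2]
q=[0,1,0,0]
servo_line([x,y,.20],q)
servo_line([x,y,.130],max_speed=.08)
f0=sense()["force"][2]
z=.130
while z>.106:
    z-=.002; servo_line([x,y,z],max_speed=.04)
    s=sense();f=s["force"][2]-f0;print(round(z,3),round(s["eef_pos"][2]-tcp_to_tips,4),round(f,2),np.round(s["force"][:2],1))
    if f>9: break
print(s["clock"])
```

```text
cam [ 0.49630108 -0.11115288  0.36142269]
mouth [ 0.455544   -0.11755596  0.108     ] cap [ 0.45434562 -0.11819894  0.112     ]
tips px [278.49256938 268.11853472]
0.128 0.1172 0.21 [-0.1 -0.1]
0.126 0.1149 -0.55 [ 0.3 -0.4]
0.124 0.1128 0.05 [-0.7  0.5]
0.122 0.1112 1.35 [-0.3  0. ]
0.12 0.109 2.59 [ 1.1 -0.9]
0.118 0.1069 2.96 [ 0.5 -0.2]
0.116 0.105 3.21 [ 0.2 -0.2]
0.114 0.103 1.89 [-0.2 -0.2]
0.112 0.1009 2.32 [ 1.1 -0.4]
0.11 0.0989 3.34 [ 0.  -0.1]
0.108 0.0985 15.59 [-2.  -0.6]
8.4917
```

It reached the hard stop. Now I'll withdraw and look.

Run:
```python
from h import *
q=[0,1,0,0]
servo_line([.455,-.118,.25],max_speed=.15)
move_gripper(.085)
sleep(.8)
servo_line([.43,-.118,.25])
c=snap("wrist","w2.png");print(sense()["clock"],"cam",-np.array(c["R"]).T@c["t"])
print(at_z(c,spot_point("wrist","salt_mid")[0]["uv"],.112),[(r["confidence"],r["extent"]) for r in recognise("wrist","salt_mid")[:1]])
c=snap("side","s2.png");r=spot_point("side","salt_mid");print(r and (r[0]["uv"],at_z(c,r[0]["uv"],.112)))
```

```text
11.5417 cam [ 0.49597852 -0.11822372  0.38166586]Traceback (most recent call last):
  File "<stdin>", line 8, in <module>
IndexError: list index out of range
```

View pics/w2.png

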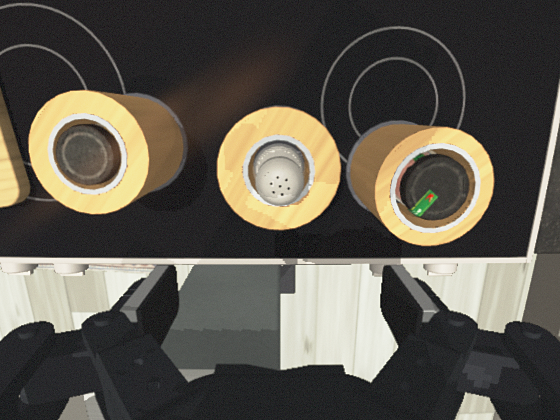

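The cap is now about 50 px wide at (281,180). A 34 mm cap at z≈0.157 should appear that size, against 42 px if it were still sunk, so it has risen. I'll confirm the position before grasping.

Run:
```python
from h import *
c=calibration("wrist")
print("cap@.155",at_z(c,[281,180],.152),"mouth",at_z(c,[279,168],.108))
c=snap("side","s2.png");r=spot_point("side","salt_mid")
for k in r: print(k["confidence"],k["uv"],at_z(c,k["uv"],.112))
print([k["extent"] for k in recognise("side","salt_mid")],proj(c,[.455,-.118,.157]),proj(c,[.455,-.118,.112]),sense()["clock"])
im=cv2.imread("pics/s2.png");cv2.imwrite("pics/s2c.png",cv2.resize(im[190:340,200:360],None,fx=4,fy=4,interpolation=2))
```

```text
cap@.155 [ 0.45481717 -0.11985675  0.152     ] mouth [ 0.45651165 -0.11853327  0.108     ]
0.68 [276.2, 235.5] [ 0.45257606 -0.11177081  0.112     ]
0.33 [283.4, 155.6] [0.4781907  0.17169907 0.112     ]
[[268.3, 215.6, 20.2, 34.0]] [277.33114203 220.8289178 ] [277.498122   237.61161054] 11.7417
```

View pics/s2c.png

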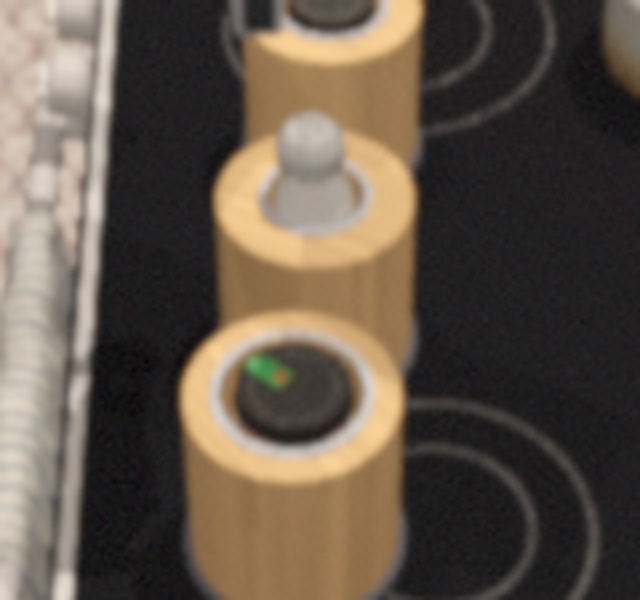

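The side crop confirms it is up: the cap ball is at about (310,145) in the crop, with the shoulder just above the mouth. I'll grip the body and shoulder just above the rim and draw it up.

Run:
```python
from h import *
servo_line([.4555,-.119,.25]); servo_line([.4555,-.119,.150],max_speed=.1); servo_line([.4555,-.119,.1225],max_speed=.05)
print("pre",np.round(sense()["force"],1))
move_gripper(.0,f_grip=40)
s=sense();print(s["gripper_width"],s["gripper_force"],np.round(s["force"],1))
servo_line([.4555,-.119,.235],max_speed=.08)
s=sense();print(s["gripper_width"],s["gripper_force"],np.round(s["force"],1),s["clock"])
snap("wrist","w3.png");snap("side","s3.png");c=calibration("side")
print(recognise("side","salt_mid")[:1],spot_point("side","salt_mid")[:1],proj(c,[.455,-.119,.2245]))
a=cv2.imread("pics/s3.png")[140:290,180:380];b=cv2.imread("pics/w3.png")
cv2.imwrite("pics/b3.png",np.hstack([cv2.resize(a,(400,300)),cv2.resize(b,(400,300))]))
```

```text
pre [0.8 0.5 0.5]
0.034981397667378664 39.02234050183324 [ 0.6 -0.1  0.3]
0.03436354522153394 39.12912931278697 [ 0.7  0.2 -1.3] 15.9833
[{'extent': [265.3, 173.5, 24.1, 44.7], 'confidence': 0.61}] [{'uv': [279.0, 193.5], 'confidence': 0.78}] [277.07605235 193.99805203]
```

View pics/b3.png

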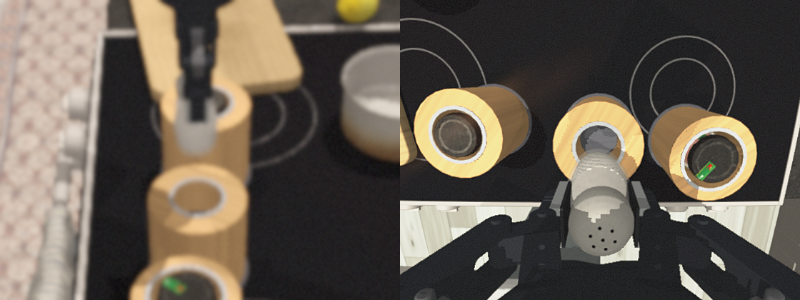

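The salt is held in the fingers (width 34 mm, on the cap), its holder is empty, and both dark lids are still down. Now I'll carry it to the board and lower it until it touches.

Run:
```python
from h import *
servo_line([.45,.31,.235],max_speed=.12)
servo_line([.45,.31,.10],max_speed=.1)
f0=np.array(sense()["force"])[2]; z=.10
while z>.066:
    z-=.002; servo_line([.45,.31,z],max_speed=.03)
    s=sense();f=s["force"][2]-f0
    if f>2.5: break
print(z,s["eef_pos"],round(f,2),s["gripper_width"],s["clock"])
c=snap("side","s4.png");snap("scene","c4.png")
a=cv2.imread("pics/s4.png")[100:220,200:360];b=cv2.imread("pics/c4.png")[160:400,60:380]
cv2.imwrite("pics/b4.png",np.hstack([cv2.resize(a,(400,300)),cv2.resize(b,(400,300))]))
```

```text
0.07599999999999998 [0.45080901 0.31028738 0.07798492] 13.86 0.03491456564993528 24.4083
```

View pics/b4.png

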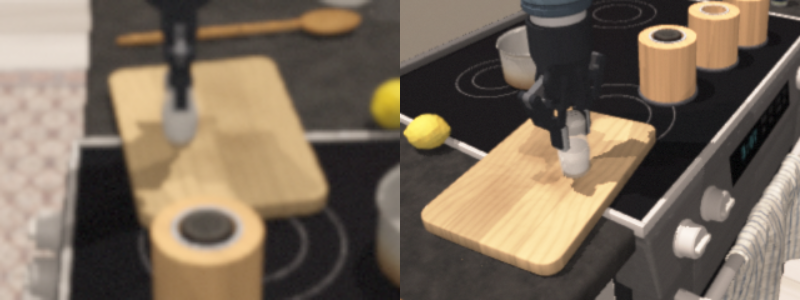

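The salt is on the board and in contact at the expected height. I'll ease off, release slowly and retreat.

Run:
```python
from h import *
servo_line([.45,.31,.0775],max_speed=.03)
print(np.round(sense()["force"],1))
move_gripper(.04,f_grip=20); move_gripper(.08)
servo_line([.45,.31,.22],max_speed=.1)
print(np.round(sense()["force"],1),sense()["clock"])
for n in("side","scene","wrist"):
    c=snap(n,n+"5.png"); r=spot_point(n,"salt_mid");print(n,[(k["confidence"],k["uv"],at_z(c,k["uv"],.067)) for k in r[:1]],proj(c,[.45,.31,.022]),proj(c,[.45,.31,.112]))
a=cv2.imread("pics/side5.png")[100:220,200:360];b=cv2.imread("pics/scene5.png")[160:400,60:380]
cv2.imwrite("pics/b5.png",np.hstack([cv2.resize(a,(400,300)),cv2.resize(b,(400,300))]))
```

```text
[-0.1  0.2  6.6]
[-0.3  1.  -0.3] 27.0333
side [] [271.30624467 154.65426548] [270.78353904 126.47889484]
scene [] [200.6754711  295.58223543] [195.15781582 250.18448862]
wrist [(0.79, [278.2, 201.2], array([0.44576352, 0.31024066, 0.067     ]))] [278.51964939 185.82012813] [278.43389315 210.54461577]
```

View pics/b5.png

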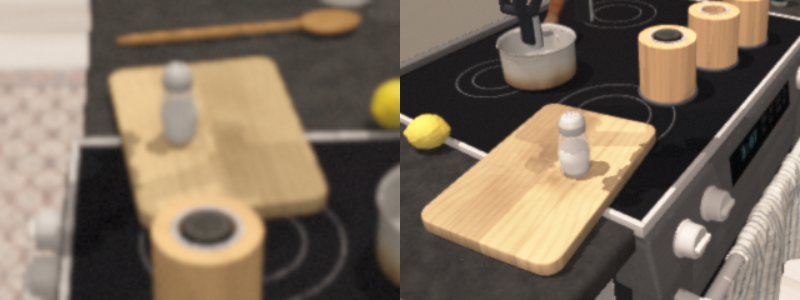

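The salt stands upright on the board at (180,105) and (573,145) in the two crops. The gripper is clear, and the honey and chilli jars are still down.

```bash
python3 -c "
from rig import *
sleep(.5); print(job_done())"
```

```text
the job is handed in; nothing more can be done
None
```

The salt shaker was pressed to the stop, sprang up, and was drawn out. It now stands upright on the chopping board, the honey and chilli jars are still down, and the job was handed in at about 27.7 s (no verdict was returned).

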